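# Close up the row of stamps and gate it

## Robot

A 6-joint arm with a two-finger parallel gripper is mounted at the origin on the work surface. World frame = base frame: x ahead of the robot, y to its left, z up, the work surface at z = 0. Lengths are in mm, angles in rad, forces in N, time in s.
With the tool pointing down it reaches from about 225 to 875 mm from the base axis. Payload 3.4 kg.
Tool frame: the origin (TCP) lies at the centre of the arm's flange, where the gripper is bolted on; the fingertips stand 173 mm ahead of it and the grasp point (between the pads) lies 155 mm ahead of it; z points along the fingers, y is the direction in which the jaws open and shut (so a half turn about z gives the same grasp; the last joint's range is limited). The gripper opens to 85 mm and grips with 20 to 120 N. Pads are 22 mm wide; open, the fingers measure 114 mm over their backs; the gripper's body (76 mm by 85 mm) begins 54 mm behind the grasp point. The pads swing forward as they close: fully open they stand 13 mm farther back than shut.
Start: joints at [1.22, 0.276, 1.505, -0, 1.361, -0.121], TCP at [130.984, 559.9, 404.728] pointing down, gripper open.
Joint ranges: [-2.89, 2.89], [-0.75, 2.08], [0.22, 2.7], [-1.18, 4.32], [0.11, 2.71], [-2.7, 2.7]. Speed limits (rad/s): [2.57, 2.57, 3.14, 3.14, 3.14, 3.14].

## Interface

Orientations are given as a unit quaternion [x, y, z, w].
In Python, from cell import arm gives the robot as it stands.
- The arm moves only by the tool play_rows, never from a script. Its argument "increments" is a list of rows, each an object of numbers: "dx", "dy", "dz": the shift along the tool's x, y, z in mm; "ax", "ay", "az": the turn, a rotation vector about the tool's x, y, z in degrees; "hand": the finger opening in mm, from 0 to 85.4. A call has 1 to 5 rows; each row is the pose to reach, as a shift and turn from the pose commanded when the call began, along the tool's axes at that moment; what a row does not reach only later rows make up. A row lasts 1/8 s, in which the tool goes at most 62.5 mm and 10.7 degrees, less where a joint would pass 70% of its speed; a pose out of reach is approached as far as the arm can. A call with a gripper value outside its range is refused whole. The fingers move at their own pace and stop on an object; "force" is the grip in N (left out, the last holds). Time passes only in rows, so rows that repeat a pose let the fingers close. It gives the time, the measured TCP pose, the force and the opening at its end, in the units of the state.
- arm.get_obs(): the state, without advancing time (a new reading comes with each control period).
- arm.capture(name): name is "scene" or "top" or "wrist"; returns a dict with "image" (400x640x3 uint8, red, green, blue), "intrinsics" (3x3 intrinsics, pixels), "k1" (the pictures are not rectified: a ray, as slopes to the right and down, at radius r is drawn at 1 + k1 r^2 times it, then the intrinsics apply), "T" (4x4, takes a point from camera to world coordinates). Camera axes: x right, y down, z forward; pixel columns grow to the right and rows downward; lengths in mm; the calibration is good to about 2 mm. A picture is of the moment at which its call begins. There is no depth.
- arm.hand_in(): hands the job in, once; it reports no verdict.
The state is a dict: "time_s": time; "qpos": joint angles; "qvel": joint speeds; "effort": joint torques, N m; "tool_pos": TCP position; "tool_rot": TCP orientation; "force": force on the tool from outside, world axes, zero at the start; "moment": the same for the moment, N m; "width": finger opening in mm.
Only numpy, scipy, OpenCV 4.12 (cv2) and the standard library are available. Lean on these libraries where they do the work, as an engineer would, in place of code of your own. Each camera call takes 0.05 s, during which the arm holds its last target.

## Task

Push the four steel stamp blocks along their rail together, as one row, until they are fully home against the blue end stop, then swing the red gate all the way across the rail behind the last stamp to keep the row there. Only push with the fingertips: the stamps slide in the rail and must not be lifted or tipped over, and the row must not be pulled apart. Leave the jar, the punch block and the maul where they stand.

Things in the scene. Friction and masses are not known exactly. Their poses are not given: they have to be found in the camera images.
- rail: Fixed rail. Origin on the table, x along the channel's middle TOWARDS the blue end stop, z up. Dark wooden base x -165 to 135, y -36 to 58 mm, 8 mm thick: its top is the channel floor. Aluminium side strips, tops 14 mm above the table, 6 mm thick, leave a channel 29 mm wide from the open end (x = -165) to the stop. A row that is home fills x = 11 to 115 mm.
- stop_face (a point): Middle of the end stop's face that the row must reach: x = 115, y = 0, z = 26 mm in the rail's frame. The end stop is a blue block 46 mm wide, 18 mm thick, its top 42 mm above the table.
- stamp_disc: Loose steel stamp block, 26 x 26 mm and 36 mm tall, about 0.18 kg, with a brass disc on its top face; origin at the centre of its underside, z up, x along the rail. One of the four that stand in a touching row in the rail's channel, in any order.
- stamp_dots: Loose steel stamp block, 26 x 26 mm and 36 mm tall, about 0.18 kg, with four copper dots on its top face; origin at the centre of its underside, z up, x along the rail. One of the four that stand in a touching row in the rail's channel, in any order.
- stamp_diamond: Loose steel stamp block, 26 x 26 mm and 36 mm tall, about 0.18 kg, with a brass diamond on its top face; origin at the centre of its underside, z up, x along the rail. One of the four that stand in a touching row in the rail's channel, in any order.
- stamp_bars: Loose steel stamp block, 26 x 26 mm and 36 mm tall, about 0.18 kg, with three copper bars on its top face; origin at the centre of its underside, z up, x along the rail. One of the four that stand in a touching row in the rail's channel, in any order.
- gate (a joint): Red gate's angle (rad). 0: open, its arm beside the channel, pointing away from the end stop (rail -x). Negative, to -0.5: splayed outward (+y). Pushed inward over the channel it grows to a stop at 1.57: square across the channel, 4 mm behind a row that is home. Stays where left; about 1 N at its end moves it.
- gate_pivot (a point): Gate's upright pivot axis, fixed on the rail: x = 2, y = 38, z = 26 mm in the rail's frame. Its red boss is 20 mm across, top 39 mm above the table.
- gate_end (a point): Point in the middle of the gate's arm, 62 mm from the pivot axis, 6 mm before the free end, 26 mm above the table. The arm is a flat red bar 68 mm long from the pivot axis, 10 mm thick, from 15 to 37 mm above the table.
- rivet_jar: Bystander: loose screw-top jar, 48 mm across, 65 mm tall; origin at the centre of its underside.
- punch_block: Bystander: loose wooden block 70 x 50 x 40 mm holding steel punches up to 87 mm above the table; origin at the centre of its underside.
- maul: Bystander: small wooden maul standing on its head, 46 mm across, 108 mm tall; origin at the centre of its underside.
Not all that is in view belongs to the job. What is shaped like the stamp_diamond but turquoise is not meant.

How it is judged:
By the outcome, as a careful person would: the job done as asked, in the order asked, and still so for the second after the job is handed in, with the robot touching nothing.
It also fails if it takes over 45 s, if anything falls off the work surface, if the arm or the gripper's body presses on something with over 40 N, if the wrist force passes 120 N, or if a joint passes its speed limit or range.

## Working session

There is one attempt and no reset: what is moved stays moved. The work goes in short steps, Python scripts to look and compute and a tool call to move; the robot and the scene stay as the last step left them, time stands still between calls to the robot, and variables do not carry over. Pictures are saved under pics/ and viewed, and the job is handed in when it is done.

Besides the shell and the picture viewer there is one more tool, called after "Emit:" as a command line: name --argument value ..., lists and objects as JSON in quotes. play_rows: Moves the arm, as the interface text tells. Its arguments: {"type":"object","properties":{"increments":{"type":"array"},"force":{"type":"number"}},"required":["increments"]}

```bash
ls; mkdir -p pics; python3 - <<'E'
from cell import arm
import cv2
o=arm.get_obs();print(o)
for n in("scene","top","wrist"):
    c=arm.capture(n);cv2.imwrite(f"pics/{n}0.png",c["image"][:,:,::-1]);print(n,c["intrinsics"],c["k1"],c["T"].round(3) if hasattr(c["T"],'round') else c["T"])
E
```

```text
pics
{'time_s': 0.0, 'qpos': array([ 1.21998208e+00,  2.76599536e-01,  1.50616141e+00, -3.02870575e-05,
        1.36066973e+00, -1.21016774e-01]), 'qvel': array([-0.00260916, -0.00100421, -0.00052951, -0.00049103,  0.00059007,
        0.00096058]), 'effort': array([-3.02024855e-03, -4.16773474e+01, -2.45804036e+01, -2.54416054e-04,
        1.11409472e-02, -2.28545844e-05]), 'tool_pos': array([130.91909317, 559.67563882, 403.82554991]), 'tool_rot': array([ 1.14642892e-01,  9.93406343e-01, -8.97015540e-04, -2.00405902e-04]), 'force': array([ 0.28985738, -0.52506086,  0.4645536 ]), 'moment': array([-0.03967029,  0.02620918, -0.00013044]), 'width': 85.27542986818025}
scene [[413.74865233   0.         321.77091416]
 [  0.         413.74865233 199.53424815]
 [  0.           0.           1.        ]] -0.059389623175285886 [[ 8.86000e-01  4.05000e-01 -2.28000e-01  6.91162e+02]
 [ 4.64000e-01 -7.79000e-01  4.21000e-01 -2.92092e+02]
 [-7.00000e-03 -4.79000e-01 -8.78000e-01  6.02779e+02]
 [ 0.00000e+00  0.00000e+00  0.00000e+00  1.00000e+00]]
top [[374.87922156   0.         320.57399301]
 [  0.         374.87922156 194.77323369]
 [  0.           0.           1.        ]] -0.0011764023633896621 [[-1.20000e-02 -9.71000e-01  2.38000e-01  3.79904e+02]
 [-1.00000e+00  1.10000e-02 -3.00000e-03 -6.60600e+00]
 [-0.00000e+00 -2.38000e-01 -9.71000e-01  6.92824e+02]
 [ 0.00000e+00  0.00000e+00  0.00000e+00  1.00000e+00]]
wrist [[311.62118936   0.         314.84662282]
 [  0.         311.62118936 201.94517529]
 [  0.           0.           1.        ]] -0.009986395535743564 [[ 2.28000e-01  9.39000e-01  2.56000e-01  6.51530e+01]
 [ 9.74000e-01 -2.19000e-01 -6.30000e-02  5.74456e+02]
 [-3.00000e-03  2.64000e-01 -9.65000e-01  3.73578e+02]
 [ 0.00000e+00  0.00000e+00  0.00000e+00  1.00000e+00]]
```

View pics/scene0.png

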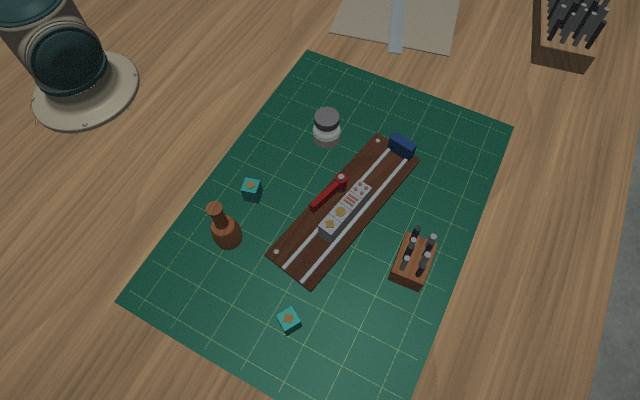

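View pics/top0.png

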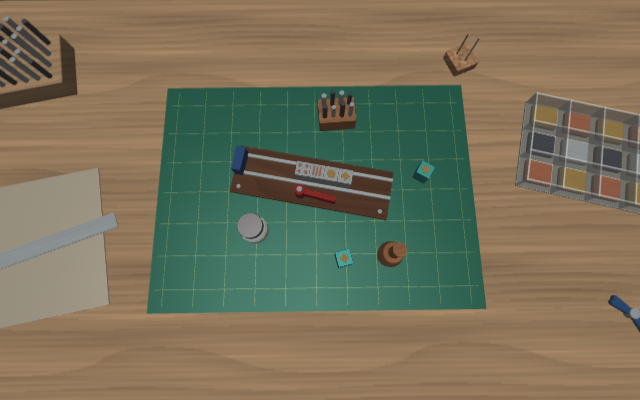

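View pics/wrist0.png

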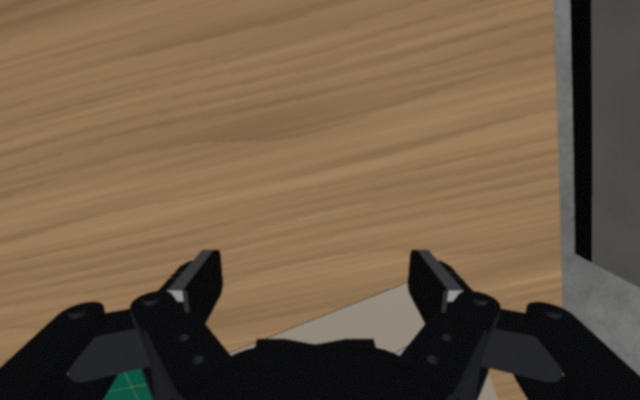

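```bash
python3 - <<'E'
import cv2
a=cv2.imread("pics/top0.png")[130:235,220:410];cv2.imwrite("pics/topc.png",cv2.resize(a,None,fx=4.2,fy=4.2,interpolation=cv2.INTER_CUBIC))
a=cv2.imread("pics/scene0.png")[125:300,255:430];cv2.imwrite("pics/scenec.png",cv2.resize(a,(595,595),interpolation=cv2.INTER_CUBIC))
E
```

```text
(no output)
```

View pics/topc.png

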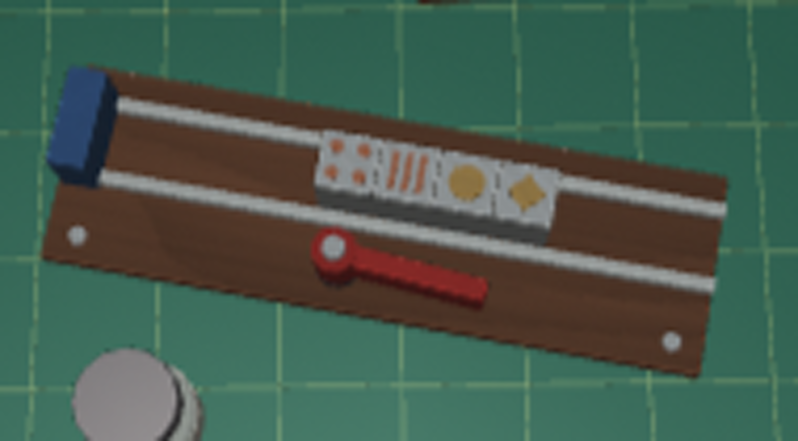

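View pics/scenec.png

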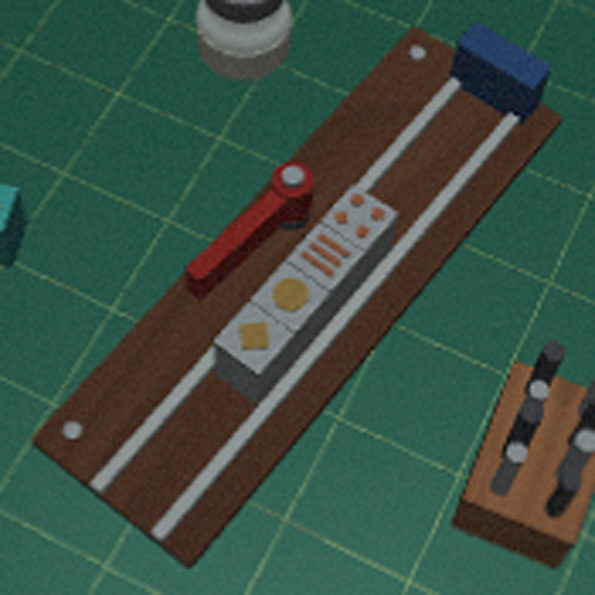

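```bash
cat > h.py <<'E'
import numpy as np,cv2
from scipy.optimize import least_squares
from cell import arm
def proj(c,P):
    T=np.array(c["T"]);K=np.array(c["intrinsics"]);Pc=(np.atleast_2d(P)-T[:3,3])@T[:3,:3]
    d=np.array([c["k1"],0,0,0,0.])
    return cv2.projectPoints(Pc.reshape(-1,1,3),np.zeros(3),np.zeros(3),K,d)[0].reshape(-1,2)
def r2w(p,L):
    L=np.atleast_2d(L);c,s=np.cos(p[2]),np.sin(p[2])
    return np.c_[p[0]+c*L[:,0]-s*L[:,1],p[1]+s*L[:,0]+c*L[:,1],L[:,2]]
def ray(c,uv):
    K=np.array(c["intrinsics"]);n=cv2.undistortPoints(np.array(uv,float).reshape(-1,1,2),K,np.array([c["k1"],0,0,0,0.])).reshape(-1,2)
    T=np.array(c["T"]);return T[:3,3],np.c_[n,np.ones(len(n))]@T[:3,:3].T
def onz(c,uv,z):
    o,d=ray(c,uv);return o+d*((z-o[2])/d[:,2])[:,None]
def w2r(p,W):
    W=np.atleast_2d(W);c,s=np.cos(p[2]),np.sin(p[2]);X=W[:,0]-p[0];Y=W[:,1]-p[1]
    return np.c_[c*X+s*Y,-s*X+c*Y,W[:,2]]
E
python3 - <<'E'
from h import *
L=np.array([[-165,-36,8],[-165,58,8],[135,58,8],[-165,-17.5,14],[-165,17.5,14],[2,38,40],[135,-36,8.]])
t=np.array([[728,178],[698,378],[42,260],[724,208],[713,286],[333,247]])/4.2+[220,130]
s=np.array([[190,567],[35,440],[415,27],[160,535],[97,487],[292,176],[562,118]])/3.4+[255,125]
ct=arm.capture("top");cs=arm.capture("scene")
def f(p):
    return np.r_[(proj(ct,r2w(p,L[:6])+[0,0,p[3]])-t).ravel(),(proj(cs,r2w(p,L)+[0,0,p[3]])-s).ravel(),p[3]/3]
r=least_squares(f,[400,0,1.5,0]);p=r.x;print(p,r.fun[:-1].reshape(-1,2).round(2).tolist())
np.save("p.npy",p)
q=p.copy()
row=np.array([[562,170],[553,230],[323,131],[316,183]])/4.2+[220,130]
rs=np.array([[263,375],[216,343],[397,213],[357,186]])/3.4+[255,125]
gt=np.array([[486,281],[484,291],[479,301]])/4.2+[220,130]
gs=np.array([[195,270]])/3.4+[255,125]
print(w2r(p,onz(ct,row,44+p[3])).round(1).tolist());print(w2r(p,onz(cs,rs,44+p[3])).round(1).tolist())
# triangulated heights
for a,b in zip(row,rs):
    o1,d1=ray(ct,[a]);o2,d2=ray(cs,[b]);A=np.c_[d1[0],-d2[0]];x=np.linalg.lstsq(A,o2-o1,rcond=None)[0];m=(o1+d1[0]*x[0]+o2+d2[0]*x[1])/2;print(m.round(1),w2r(p,m).round(1))
print(w2r(p,onz(ct,gt,37)).round(1),w2r(p,onz(cs,gs,37)).round(1))
for n,L0 in(("pivot",[2,38,26]),("stop",[115,0,26]),("open",[-165,0,8])):print(n,r2w(p,L0))
print(arm.get_obs()["time_s"])
E
```

```text
[589.59081016  20.52723885   1.37632293  -5.29930754] [[-0.4, -0.8], [-0.14, -1.03], [-0.37, -1.23], [-0.19, 0.29], [-0.13, -0.63], [0.11, -0.11], [0.11, -0.51], [-1.2, -0.49], [-0.87, -0.5], [-0.85, 0.09], [-0.11, 0.07], [0.03, 1.1], [-0.12, -0.4]]
[[-89.4, -12.8, 38.7], [-89.9, 14.6, 38.7], [16.3, -11.4, 38.7], [14.6, 12.4, 38.7]]
[[-87.2, -14.3, 38.7], [-88.0, 11.4, 38.7], [16.0, -12.5, 38.7], [16.2, 10.7, 38.7]]
[585.9 -68.7  38.6] [[-88.3 -13.6  38.6]]
[559.8 -63.9  36.3] [[-88.6  12.9  36.3]]
[604.6  34.5  37.2] [[ 16.6 -12.   37.2]]
[581.3  38.1  37.9] [[15.6 11.5 37.9]]
[[-65.4  41.7  37. ]
 [-65.4  46.2  37. ]
 [-64.   50.9  37. ]] [[-64.9  42.4  37. ]]
pivot [[552.69362623  29.8330337   26.        ]]
stop [[611.81454716 133.35943954  26.        ]]
open [[ 557.70457882 -141.36244041    8.        ]]
0.25
```

```bash
cat >> h.py <<'E'
from scipy.spatial.transform import Rotation as R
def go(p,railxy,tipz,o=None):
    "tool-frame shift from the present pose to put tip at rail xy, height tipz, aligned"
    o=o or arm.get_obs();Rt=R.from_quat(o["tool_rot"])
    W=r2w(p,[[railxy[0],railxy[1],tipz+173]])[0]
    want=R.from_matrix(np.array([[-np.sin(p[2]),np.cos(p[2]),0],[np.cos(p[2]),np.sin(p[2]),0],[0,0,-1]]))
    want=R.from_matrix(np.c_[[-np.sin(p[2]),np.cos(p[2]),0],[np.cos(p[2]),np.sin(p[2]),0],[0,0,-1.]])
    print("shift",Rt.inv().apply(W-o["tool_pos"]).round(1),"turn",(Rt.inv()*want).as_rotvec(degrees=True).round(2))
def tip(p):
    o=arm.get_obs();Rt=R.from_quat(o["tool_rot"]);print("tip rail",w2r(p,o["tool_pos"]+Rt.apply([0,0,173])).round(1),"F",np.round(o["force"],1),o["time_s"])
E
python3 - <<'E'
from h import *
p=np.load("p.npy");go(p,(-130,0),120);tip(p)
E
```

```text
shift [-574.  -550.5  111.7] turn [-0.05 -0.   -2.02]
tip rail [[440.4 554.2 231.3]] F [ 0.1  0.2 -0.1] 0.25
```

Emit:
play_rows --increments '[{"dx": -574,"dy": -550,"dz": 112,"az": -2,"hand": 0},{"dx": -574,"dy": -550,"dz": 112,"az": -2,"hand": 0},{"dx": -574,"dy": -550,"dz": 112,"az": -2,"hand": 0},{"dx": -574,"dy": -550,"dz": 112,"az": -2,"hand": 0},{"dx": -574,"dy": -550,"dz": 112,"az": -2,"hand": 0}]'

```text
invalid input at $.increments[0]: expected keys dx, dy, dz, ax, ay, az, hand
```

```bash
python3 - <<'E'
from h import *
p=np.load("p.npy");go(p,(-130,0),120);tip(p)
E
```

```text
shift [-574.  -550.5  111.7] turn [-0.05 -0.   -2.02]
tip rail [[440.4 554.2 231.3]] F [ 0.1  0.2 -0.1] 0.25
```

Emit:
play_rows --increments '[{"dx": -574,"dy": -550,"dz": 112,"ax": 0,"ay": 0,"az": -2,"hand": 0},{"dx": -574,"dy": -550,"dz": 112,"ax": 0,"ay": 0,"az": -2,"hand": 0},{"dx": -574,"dy": -550,"dz": 112,"ax": 0,"ay": 0,"az": -2,"hand": 0},{"dx": -574,"dy": -550,"dz": 112,"ax": 0,"ay": 0,"az": -2,"hand": 0},{"dx": -574,"dy": -550,"dz": 112,"ax": 0,"ay": 0,"az": -2,"hand": 0}]'

```text
time_s: 0.88
tool_pos: [300.4, 298.9, 361.0]
tool_rot: [0.097, 0.995, 0.0, 0.0]
force: [1.3, 0.3, 0.2]
width: 0.5
```

```bash
python3 - <<'E'
from h import *
p=np.load("p.npy");go(p,(-130,0),120);tip(p)
E
```

```text
shift [-337.4 -347.3   68.1] turn [0.04 0.05 0.01]
tip rail [[217.3 337.4 188. ]] F [1.3 0.3 0.2] 0.875
```

Emit:
play_rows --increments '[{"dx": -330,"dy": -340,"dz": 60,"ax": 0,"ay": 0,"az": 0,"hand": 0},{"dx": -330,"dy": -340,"dz": 60,"ax": 0,"ay": 0,"az": 0,"hand": 0},{"dx": -330,"dy": -340,"dz": 60,"ax": 0,"ay": 0,"az": 0,"hand": 0},{"dx": -330,"dy": -340,"dz": 60,"ax": 0,"ay": 0,"az": 0,"hand": 0},{"dx": -330,"dy": -340,"dz": 60,"ax": 0,"ay": 0,"az": 0,"hand": 0}]'

```text
time_s: 1.5
tool_pos: [469.4, 38.5, 321.8]
tool_rot: [0.098, 0.995, 0.0, 0.0]
force: [0.9, 1.0, -0.2]
width: 0.0
```

Emit:
play_rows --increments '[{"dx": -60,"dy": -60,"dz": 10,"ax": 0,"ay": 0,"az": 0,"hand": 0},{"dx": -60,"dy": -60,"dz": 10,"ax": 0,"ay": 0,"az": 0,"hand": 0},{"dx": -60,"dy": -60,"dz": 10,"ax": 0,"ay": 0,"az": 0,"hand": 0}]'

```text
time_s: 1.88
tool_pos: [516.2, -30.9, 311.3]
tool_rot: [0.098, 0.995, 0.0, -0.001]
force: [-0.0, 0.7, -0.3]
width: 0.0
```

```bash
python3 - <<'E'
from h import *
p=np.load("p.npy");go(p,(-130,0),120);tip(p)
for n in("scene","top","wrist"):
    c=arm.capture(n);cv2.imwrite(f"pics/{n}1.png",c["image"][:,:,::-1])
E
```

```text
shift [-62.2 -65.2  18.3] turn [ 0.03 -0.06 -0.16]
tip rail [[-64.6  62.2 138.3]] F [-0.   0.7 -0.3] 1.875
```

View pics/wrist1.png

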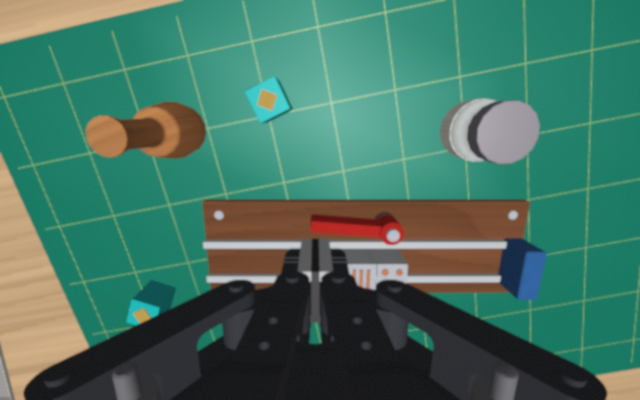

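View pics/scene1.png

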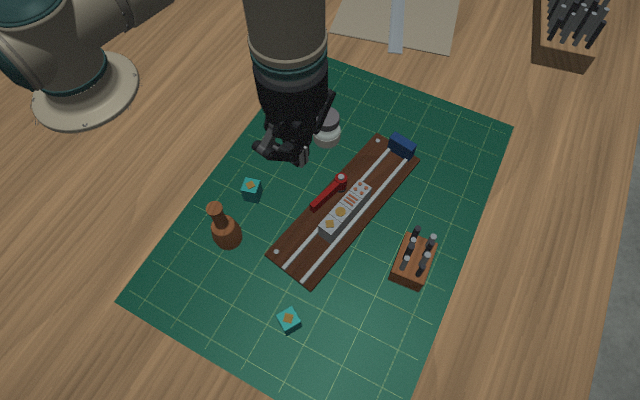

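```bash
python3 - <<'E'
import cv2
a=cv2.imread("pics/wrist1.png")[180:310,190:560];cv2.imwrite("pics/w1c.png",cv2.resize(a,None,fx=2.15,fy=2.15,interpolation=cv2.INTER_CUBIC))
E
```

```text
(no output)
```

View pics/w1c.png

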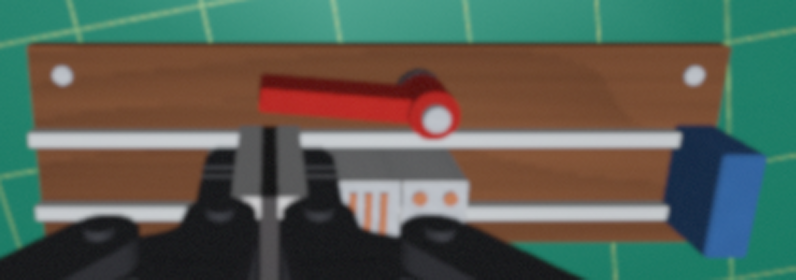

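```bash
python3 - <<'E'
from h import *
L=np.array([[-165,-36,8],[-165,58,8],[135,58,8],[-165,-17.5,14],[-165,17.5,14],[2,38,40],[135,-36,8.]])
t=np.array([[728,178],[698,378],[42,260],[724,208],[713,286],[333,247]])/4.2+[220,130]
s=np.array([[190,567],[35,440],[415,27],[160,535],[97,487],[292,176],[562,118]])/3.4+[255,125]
w=np.array([[29,44],[730,44],[37,213],[29,140],[437,120]])/2.15+[190,180]
ct=arm.capture("top");cs=arm.capture("scene");cw=arm.capture("wrist")
tip(np.load("p.npy"))
V=[(ct,L[:6],t,1),(cs,L,s,1),(cw,L[1:6],w,1)]
for name,vs in(("all",[0,1,2]),("w",[2]),("t",[0]),("s",[1])):
    f=lambda p:np.concatenate([(proj(V[i][0],r2w(p,V[i][1]))-V[i][2]).ravel() for i in vs])
    r=least_squares(f,[590,20,1.376]);print(name,r.x.round(4),np.abs(r.fun).max().round(2),(f(r.x)**2).mean()**.5)
    print("  stop",r2w(r.x,[115,0,26]).round(1))
    if name=="w": print(r.fun.reshape(-1,2).round(2).tolist())
    if name=="all": np.save("p.npy",r.x);P=r.x
rw=np.array([[470,181]])/2.15+[190,180];print("front",w2r(P,onz(cw,rw,44)))
row=np.array([[562,170],[553,230],[323,131],[316,183]])/4.2+[220,130]
rs=np.array([[263,375],[216,343],[397,213],[357,186]])/3.4+[255,125]
print(w2r(P,onz(ct,row,44)).round(1).tolist());print(w2r(P,onz(cs,rs,44)).round(1).tolist())
E
```

```text
tip rail [[-62.6  63.7 139.2]] F [-0.1 -0.  -0.5] 2.175
all [590.018   19.5064   1.3767] 2.12 1.0369772856061266
  stop [[612.2 132.3  26. ]]
w [590.2205  19.4849   1.3772] 1.25 0.8217990309510178
  stop [[612.3 132.3  26. ]]
[[-1.25, 0.68], [1.16, 0.97], [0.36, -0.16], [0.64, -0.13], [-0.8, -1.11]]
t [587.0023  20.6923   1.3783] 1.16 0.5093306466855864
  stop [[609.  133.6  26. ]]
s [591.314   18.732    1.3766] 1.29 0.7217576095760757
  stop [[613.5 131.6  26. ]]
front [[16.25644834 12.99974804 44.        ]]
[[-88.3, -10.4, 44.0], [-88.8, 16.8, 44.0], [16.5, -9.1, 44.0], [14.8, 14.6, 44.0]]
[[-88.1, -15.1, 44.0], [-89.0, 10.4, 44.0], [14.0, -13.3, 44.0], [14.3, 9.7, 44.0]]
```

```bash
python3 - <<'E'
from h import *
p=np.load("p.npy");go(p,(-128,0),18);tip(p)
E
```

```text
shift [-64.2 -66.4 121.2] turn [0.02 0.   0.06]
tip rail [[-61.6  64.3 139.2]] F [-0.1 -0.  -0.5] 2.175
```

Emit:
play_rows --increments '[{"dx": -35,"dy": -36,"dz": 10,"ax": 0,"ay": 0,"az": 0,"hand": 0},{"dx": -64,"dy": -66,"dz": 30,"ax": 0,"ay": 0,"az": 0,"hand": 0},{"dx": -64,"dy": -66,"dz": 70,"ax": 0,"ay": 0,"az": 0,"hand": 0},{"dx": -64,"dy": -66,"dz": 105,"ax": 0,"ay": 0,"az": 0,"hand": 0},{"dx": -64,"dy": -66,"dz": 112,"ax": 0,"ay": 0,"az": 0,"hand": 0}]'

```text
time_s: 2.8
tool_pos: [564.6, -106.0, 197.9]
tool_rot: [0.097, 0.995, 0.001, -0.002]
force: [-0.6, -0.2, -0.5]
width: 0.0
```

```bash
python3 - <<'E'
from h import *
p=np.load("p.npy");go(p,(-128,0),18);tip(p)
for n in("scene","top","wrist"):
    c=arm.capture(n);im=c["image"][:,:,::-1];cv2.imwrite(f"pics/{n}2.png",im)
    if n=="scene": cv2.imwrite("pics/scene2c.png",cv2.resize(im[120:310,230:450],None,fx=3.1,fy=3.1,interpolation=cv2.INTER_CUBIC))
E
```

```text
shift [-0.8  0.1  6.9] turn [ 0.04 -0.29  0.01]
tip rail [[-127.9    1.6   24.9]] F [-0.6 -0.2 -0.5] 2.8
```

View pics/scene2c.png

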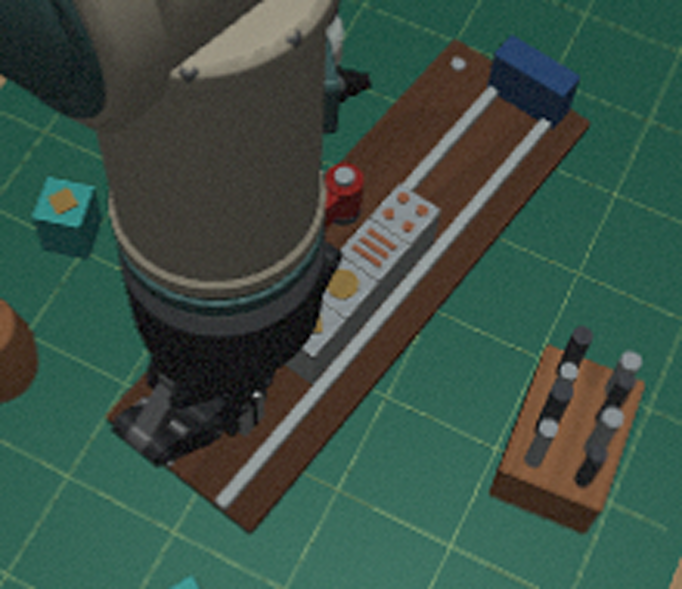

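View pics/wrist2.png

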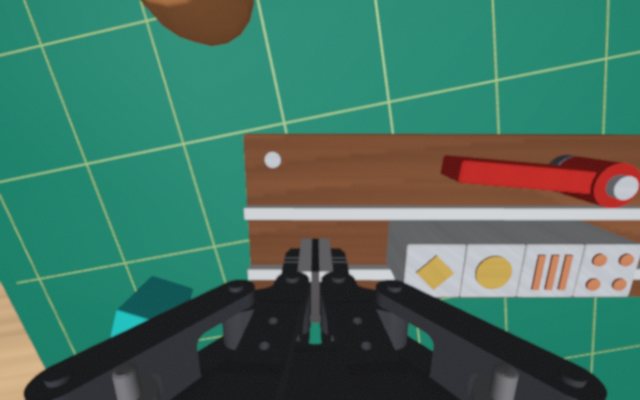

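```bash
python3 - <<'E'
from h import *
c=arm.capture("wrist");o=arm.get_obs();Rt=R.from_quat(o["tool_rot"])
oc,d=ray(c,[[316,238],[331,240],[332,250],[345,258],[348,275],[400,282],[427,292],[238,282],[600,385]])
a=Rt.inv().apply(oc-o["tool_pos"]);b=Rt.inv().apply(d)
for x0 in(0,11):
    print(x0,[ (a+bb*((x0-a[0])/bb[0])).round(0).tolist() for bb in b])
E
```

```text
0 [[0.0, 0.0, 200.0], [0.0, 9.0, 197.0], [0.0, 8.0, 183.0], [0.0, 14.0, 173.0], [0.0, 14.0, 156.0], [0.0, 36.0, 150.0], [0.0, 45.0, 142.0], [0.0, -33.0, 150.0], [0.0, 75.0, 96.0]]
11 [[11.0, -0.0, 172.0], [11.0, 7.0, 170.0], [11.0, 7.0, 158.0], [11.0, 12.0, 150.0], [11.0, 12.0, 136.0], [11.0, 30.0, 130.0], [11.0, 37.0, 124.0], [11.0, -28.0, 130.0], [11.0, 62.0, 86.0]]
```

```bash
python3 - <<'E'
s=open("h.py").read().replace("def go(p,railxy,tipz,o=None):","def go(p,railxy,tipz,o=None,tilt=0):").replace('    W=r2w(p,[[railxy[0],railxy[1],tipz+173]])[0]\n','').replace('    print("shift"','    want=want*R.from_euler("x",-tilt,degrees=True);W=r2w(p,[[railxy[0],railxy[1],tipz]])[0]-want.apply([0,0,173])\n    print("shift"')
open("h.py","w").write(s)
from h import *
p=np.load("p.npy");go(p,(-128,0),20,tilt=15);tip(p);go(p,(-105,0),20,tilt=15)
E
```

```text
shift [  1.3 -44.3  14.2] turn [-15.01   0.15   0.02]
tip rail [[-128.5   -1.7   28.3]] F [-0.  -0.1  0.2] 3.0
shift [  1.3 -21.3  14.2] turn [-15.01   0.15   0.02]
```

Emit:
play_rows --increments '[{"dx": 1.5,"dy": -22,"dz": 0,"ax": -7.5,"ay": 0,"az": 0,"hand": 0},{"dx": 1.5,"dy": -44,"dz": 8,"ax": -15,"ay": 0,"az": 0,"hand": 0},{"dx": 1.5,"dy": -44,"dz": 14,"ax": -15,"ay": 0,"az": 0,"hand": 0},{"dx": 1.5,"dy": -34,"dz": 14,"ax": -15,"ay": 0,"az": 0,"hand": 0},{"dx": 1.5,"dy": -27,"dz": 14,"ax": -15,"ay": 0,"az": 0,"hand": 0}]'

```text
time_s: 3.62
tool_pos: [559.3, -131.4, 186.4]
tool_rot: [0.096, 0.987, 0.13, 0.013]
force: [-0.2, -0.6, -0.5]
width: 0.3
```

```bash
python3 - <<'E'
from h import *
p=np.load("p.npy");tip(p)
c=arm.capture("wrist");cv2.imwrite("pics/wrist3.png",c["image"][:,:,::-1])
tip(p);go(p,(-105,0),20,tilt=15)
E
```

```text
tip rail [[-109.3    1.    19.2]] F [-0.2 -0.6 -0.5] 3.625
tip rail [[-108.4    1.2   19.3]] F [ 0.   0.3 -0.1] 3.675
shift [-1.2  3.5  0.2] turn [ 0.01 -0.03  0.1 ]
```

View pics/wrist3.png

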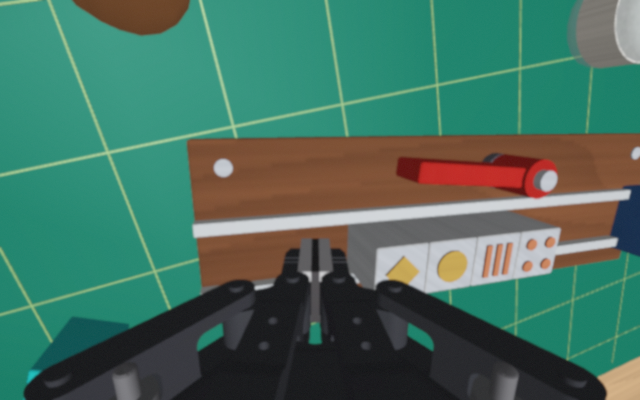

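Emit:
play_rows --increments '[{"dx": -1,"dy": 4,"dz": 1.1,"ax": 0,"ay": 0,"az": 0,"hand": 0},{"dx": -1,"dy": 8,"dz": 2.1,"ax": 0,"ay": 0,"az": 0,"hand": 0},{"dx": -1,"dy": 12,"dz": 3.2,"ax": 0,"ay": 0,"az": 0,"hand": 0},{"dx": -1,"dy": 16,"dz": 4.3,"ax": 0,"ay": 0,"az": 0,"hand": 0},{"dx": -1,"dy": 20,"dz": 5.3,"ax": 0,"ay": 0,"az": 0,"hand": 0}]'

```text
time_s: 4.3
tool_pos: [564.3, -113.9, 186.0]
tool_rot: [0.096, 0.987, 0.129, 0.013]
force: [-1.3, -4.2, 0.7]
width: -0.1
```

```bash
python3 - <<'E'
from h import *
p=np.load("p.npy");tip(p)
c=arm.capture("wrist");cv2.imwrite("pics/wrist4.png",c["image"][:,:,::-1])
tip(p);go(p,(-90,0),20,tilt=15)
E
```

```text
tip rail [[-91.4  -0.8  18.8]] F [-1.3 -4.2  0.7] 4.3
tip rail [[-90.5  -0.5  18.8]] F [-0.3 -2.9 -0.3] 4.35
shift [ 0.3  0.7 -1. ] turn [-0.03  0.05 -0.04]
```

View pics/wrist4.png

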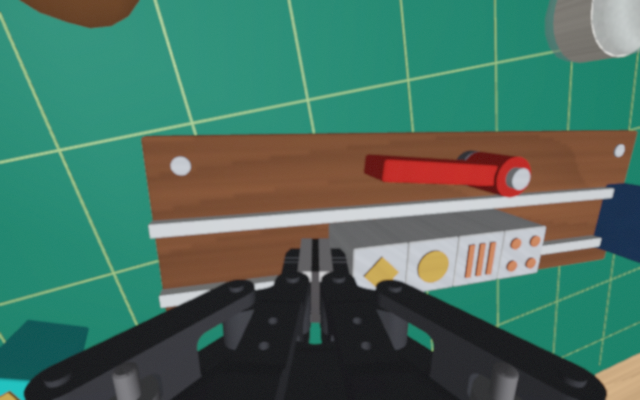

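Emit:
play_rows --increments '[{"dx": 0,"dy": 5,"dz": 1.2,"ax": 0,"ay": 0,"az": 0,"hand": 0},{"dx": 0,"dy": 10,"dz": 2.5,"ax": 0,"ay": 0,"az": 0,"hand": 0},{"dx": 0,"dy": 15,"dz": 3.8,"ax": 0,"ay": 0,"az": 0,"hand": 0},{"dx": 0,"dy": 20,"dz": 5.1,"ax": 0,"ay": 0,"az": 0,"hand": 0},{"dx": 0,"dy": 25,"dz": 6.4,"ax": 0,"ay": 0,"az": 0,"hand": 0}]'

```text
time_s: 4.97
tool_pos: [569.0, -87.4, 186.0]
tool_rot: [0.096, 0.987, 0.13, 0.012]
force: [0.0, -3.3, -1.4]
width: 0.1
```

Emit:
play_rows --increments '[{"dx": 0,"dy": 5,"dz": 1.3,"ax": 0,"ay": 0,"az": 0,"hand": 0},{"dx": 0,"dy": 10,"dz": 2.7,"ax": 0,"ay": 0,"az": 0,"hand": 0},{"dx": 0,"dy": 15,"dz": 4,"ax": 0,"ay": 0,"az": 0,"hand": 0},{"dx": 0,"dy": 20,"dz": 5.3,"ax": 0,"ay": 0,"az": 0,"hand": 0},{"dx": 0,"dy": 25,"dz": 6.7,"ax": 0,"ay": 0,"az": 0,"hand": 0}]'

```text
time_s: 5.6
tool_pos: [574.1, -62.1, 186.2]
tool_rot: [0.096, 0.987, 0.13, 0.013]
force: [-1.0, -3.2, -1.4]
width: -0.2
```

```bash
python3 - <<'E'
from h import *
p=np.load("p.npy");tip(p)
c=arm.capture("wrist");cv2.imwrite("pics/wrist5.png",c["image"][:,:,::-1])
tip(p)
E
```

```text
tip rail [[-38.4  -0.2  19.1]] F [-1.  -3.2 -1.4] 5.6
tip rail [[-37.6  -0.   19.2]] F [ 0.4 -1.5 -1.9] 5.65
```

View pics/wrist5.png

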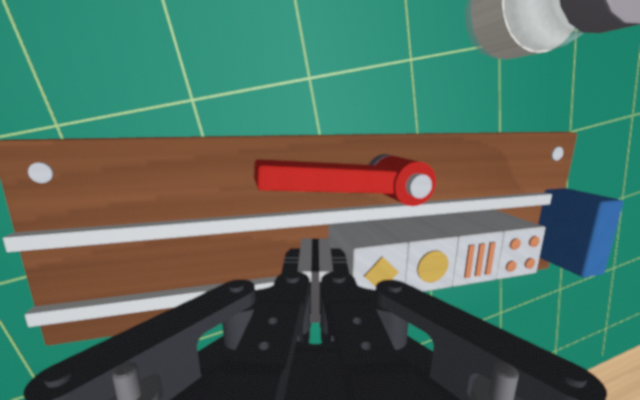

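Emit:
play_rows --increments '[{"dx": 0,"dy": 5,"dz": 1.3,"ax": 0,"ay": 0,"az": 0,"hand": 0},{"dx": 0,"dy": 10,"dz": 2.7,"ax": 0,"ay": 0,"az": 0,"hand": 0},{"dx": 0,"dy": 15,"dz": 4,"ax": 0,"ay": 0,"az": 0,"hand": 0},{"dx": 0,"dy": 20,"dz": 5.3,"ax": 0,"ay": 0,"az": 0,"hand": 0},{"dx": 0,"dy": 25,"dz": 6.7,"ax": 0,"ay": 0,"az": 0,"hand": 0}]'

```text
time_s: 6.28
tool_pos: [579.2, -36.8, 186.2]
tool_rot: [0.096, 0.987, 0.13, 0.013]
force: [-0.0, -4.0, -0.7]
width: 0.1
```

Emit:
play_rows --increments '[{"dx": 0,"dy": 2,"dz": 0.5,"ax": 0,"ay": 0,"az": 0,"hand": 0},{"dx": 0,"dy": 4,"dz": 1.1,"ax": 0,"ay": 0,"az": 0,"hand": 0},{"dx": 0,"dy": 6,"dz": 1.6,"ax": 0,"ay": 0,"az": 0,"hand": 0},{"dx": 0,"dy": 8,"dz": 2.1,"ax": 0,"ay": 0,"az": 0,"hand": 0},{"dx": 0,"dy": 10,"dz": 2.7,"ax": 0,"ay": 0,"az": 0,"hand": 0}]'

```text
time_s: 6.9
tool_pos: [581.2, -27.0, 186.2]
tool_rot: [0.097, 0.987, 0.13, 0.013]
force: [-1.0, -4.2, 1.0]
width: 0.4
```

```bash
python3 - <<'E'
from h import *
p=np.load("p.npy");tip(p)
c=arm.capture("wrist");cv2.imwrite("pics/wrist6.png",c["image"][:,:,::-1])
tip(p)
E
```

```text
tip rail [[-2.5 -0.3 19.1]] F [-1.  -4.2  1. ] 6.9
tip rail [[-2.2 -0.3 19.1]] F [-1.  -4.1 -1.1] 6.95
```

View pics/wrist6.png

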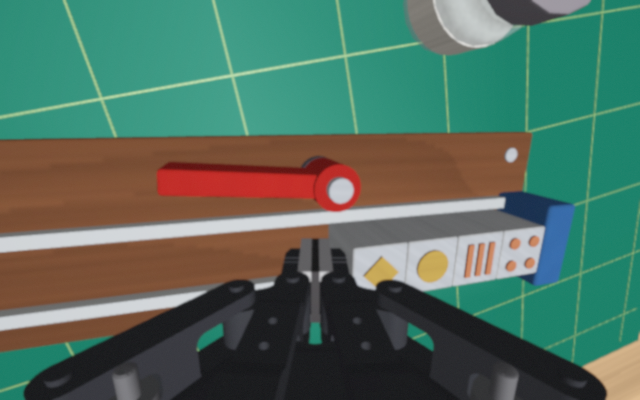

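Close to home. Creep on until the force rises.

Emit:
play_rows --increments '[{"dx": 0,"dy": 1,"dz": 0.3,"ax": 0,"ay": 0,"az": 0,"hand": 0},{"dx": 0,"dy": 2,"dz": 0.5,"ax": 0,"ay": 0,"az": 0,"hand": 0},{"dx": 0,"dy": 3,"dz": 0.8,"ax": 0,"ay": 0,"az": 0,"hand": 0},{"dx": 0,"dy": 4,"dz": 1.1,"ax": 0,"ay": 0,"az": 0,"hand": 0}]'

```text
time_s: 7.45
tool_pos: [581.9, -23.4, 186.2]
tool_rot: [0.096, 0.987, 0.129, 0.013]
force: [-2.3, -8.8, 2.4]
width: -0.1
```

Emit:
play_rows --increments '[{"dx": 0,"dy": 0.7,"dz": 0.2,"ax": 0,"ay": 0,"az": 0,"hand": 0},{"dx": 0,"dy": 1.4,"dz": 0.4,"ax": 0,"ay": 0,"az": 0,"hand": 0}]'

```text
time_s: 7.7
tool_pos: [582.0, -22.9, 186.3]
tool_rot: [0.096, 0.987, 0.128, 0.013]
force: [-3.7, -12.5, 4.8]
width: -0.1
```

Emit:
play_rows --increments '[{"dx": 0,"dy": 1,"dz": 0.3,"ax": 0,"ay": 0,"az": 0,"hand": 0},{"dx": 0,"dy": 1,"dz": 0.3,"ax": 0,"ay": 0,"az": 0,"hand": 0}]'

```text
time_s: 7.95
tool_pos: [582.0, -22.6, 186.4]
tool_rot: [0.095, 0.987, 0.127, 0.013]
force: [-5.0, -14.0, 4.5]
width: 0.2
```

```bash
python3 - <<'E'
from h import *
p=np.load("p.npy");tip(p)
c=arm.capture("wrist");cv2.imwrite("pics/wrist7.png",cv2.resize(c["image"][120:320,250:600,::-1],None,fx=2.2,fy=2.2,interpolation=cv2.INTER_CUBIC))
tip(p)
E
```

```text
tip rail [[ 1.1 -0.4 19.1]] F [ -5.  -14.    4.5] 7.95
tip rail [[ 1.1 -0.5 19.1]] F [ -4.8 -13.9   4.7] 8.0
```

View pics/wrist7.png

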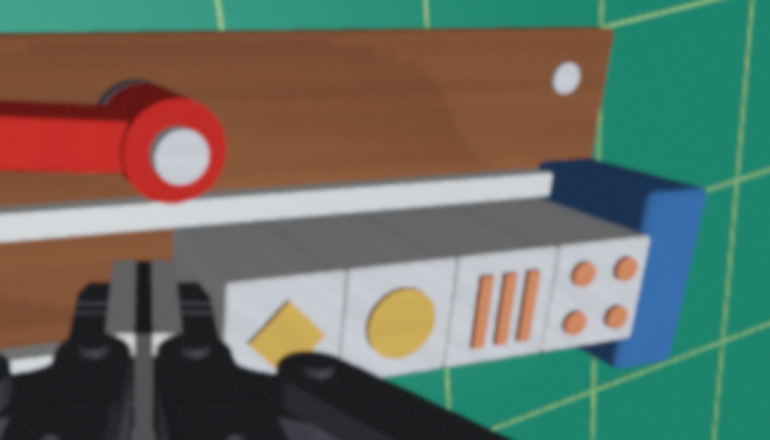

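Emit:
play_rows --increments '[{"dx": 0,"dy": -5,"dz": -1.3,"ax": 0,"ay": 0,"az": 0,"hand": 0},{"dx": 0,"dy": -18,"dz": -4.8,"ax": 0,"ay": 0,"az": 0,"hand": 0},{"dx": 0,"dy": -32,"dz": -8.5,"ax": 0,"ay": 0,"az": 0,"hand": 0},{"dx": 0,"dy": -26,"dz": -30,"ax": 0,"ay": 0,"az": 0,"hand": 0},{"dx": 0,"dy": -20,"dz": -52,"ax": 0,"ay": 0,"az": 0,"hand": 0}]'

```text
time_s: 8.62
tool_pos: [575.8, -53.3, 231.2]
tool_rot: [0.097, 0.987, 0.13, 0.012]
force: [0.9, -1.1, -0.3]
width: 0.1
```

Emit:
play_rows --increments '[{"dx": 0,"dy": 0,"dz": 0,"ax": 0,"ay": 0,"az": 0,"hand": 0},{"dx": 40,"dy": -5,"dz": -1.3,"ax": 0,"ay": 0,"az": 0,"hand": 0},{"dx": 80,"dy": -10,"dz": -2.6,"ax": 0,"ay": 0,"az": 0,"hand": 0},{"dx": 80,"dy": -10,"dz": -2.6,"ax": 0,"ay": 0,"az": 0,"hand": 0}]'

```text
time_s: 9.12
tool_pos: [491.9, -46.5, 229.7]
tool_rot: [0.097, 0.987, 0.131, 0.01]
force: [0.0, 0.1, 0.5]
width: 0.0
```

```bash
python3 - <<'E'
from h import *
p=np.load("p.npy");tip(p)
c=arm.capture("wrist");cv2.imwrite("pics/wrist8.png",c["image"][:,:,::-1])
c=arm.capture("top");cv2.imwrite("pics/top8.png",cv2.resize(c["image"][130:235,220:410,::-1],None,fx=4.2,fy=4.2,interpolation=cv2.INTER_CUBIC))
tip(p);go(p,(-43,75),20,tilt=15)
E
```

```text
tip rail [[-38.7  84.5  62.6]] F [0.  0.1 0.5] 9.125
tip rail [[-39.1  79.7  63.5]] F [ 0.7 -0.1  0.3] 9.225
shift [ -4.8 -15.   41. ] turn [ 0.01  0.03 -0.09]
```

View pics/wrist8.png

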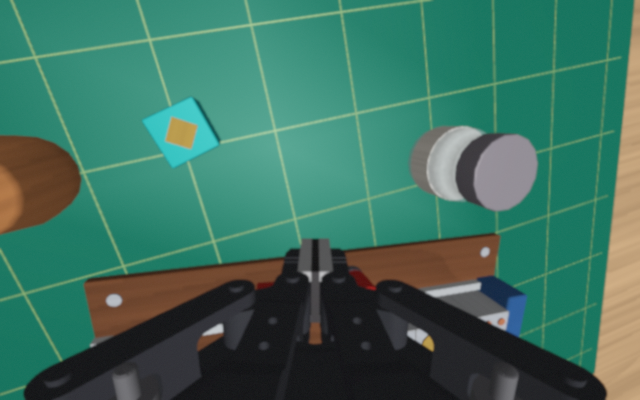

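View pics/top8.png

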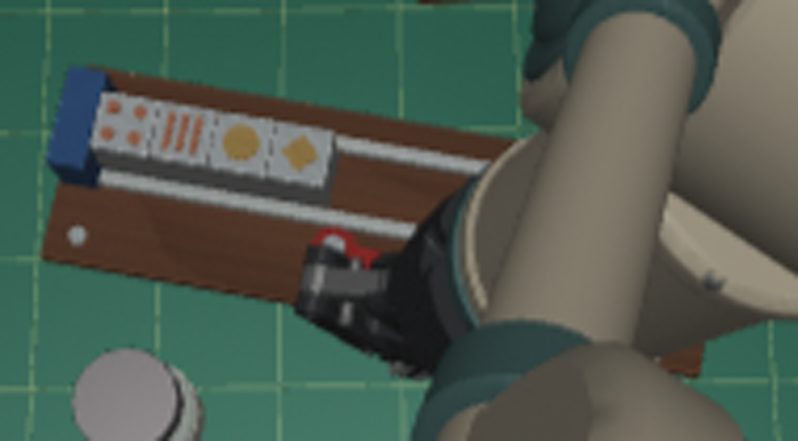

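Emit:
play_rows --increments '[{"dx": -2,"dy": -8,"dz": 15,"ax": 0,"ay": 0,"az": 0,"hand": 0},{"dx": -2,"dy": -15,"dz": 33,"ax": 0,"ay": 0,"az": 0,"hand": 0},{"dx": -2,"dy": -15,"dz": 41,"ax": 0,"ay": 0,"az": 0,"hand": 0},{"dx": -2,"dy": -15,"dz": 41,"ax": 0,"ay": 0,"az": 0,"hand": 0}]'

```text
time_s: 9.72
tool_pos: [497.0, -51.4, 186.4]
tool_rot: [0.097, 0.987, 0.13, 0.012]
force: [-0.2, -0.5, 0.1]
width: 0.2
```

```bash
python3 - <<'E'
from h import *
p=np.load("p.npy");tip(p)
o=arm.get_obs()
for th in np.r_[-.1,.1:1.6:.15,1.57]:
    s,c=np.sin(th),np.cos(th);u=np.array([-c,-s]);n=np.array([-s,c]);C=np.array([2,38])+45*u+(5+8*abs(s)+11*c)*n
    print(round(th,2),C.round(1),end=" ");go(p,C,21,tilt=15,o=o)
E
```

```text
tip rail [[-42.6  77.9  19.4]] F [-0.2 -0.5  0.1] 9.725
-0.1 [-41.1  59.2] shift [-18.5   2.   -1.2] turn [ 0.03 -0.1  -0.07]
0.1 [-44.4  50.2] shift [-27.4  -1.2  -2.1] turn [ 0.03 -0.1  -0.07]
0.25 [-46.  44.] shift [-33.7  -2.7  -2.5] turn [ 0.03 -0.1  -0.07]
0.4 [-46.6  37.3] shift [-40.3  -3.2  -2.7] turn [ 0.03 -0.1  -0.07]
0.55 [-46.1  30.3] shift [-47.3  -2.8  -2.6] turn [ 0.03 -0.1  -0.07]
0.7 [-44.4  23.2] shift [-54.4  -1.1  -2.1] turn [ 0.03 -0.1  -0.07]
0.85 [-41.4  16.3] shift [-61.4   1.7  -1.4] turn [ 0.03 -0.1  -0.07]
1.0 [-37.2   9.7] shift [-67.9   5.8  -0.3] turn [ 0.03 -0.1  -0.07]
1.15 [-31.7   3.8] shift [-73.8  11.1   1.1] turn [ 0.03 -0.1  -0.07]
1.3 [-25.1  -1.2] shift [-78.8  17.5   2.8] turn [ 0.03 -0.1  -0.07]
1.45 [-17.6  -5. ] shift [-82.5  24.8   4.8] turn [ 0.03 -0.1  -0.07]
1.57 [-11.  -7.] shift [-84.6  31.1   6.5] turn [ 0.03 -0.1  -0.07]
```

Emit:
play_rows --increments '[{"dx": -10,"dy": 1,"dz": -1,"ax": 0,"ay": 0,"az": 0,"hand": 0},{"dx": -18.5,"dy": 1,"dz": -1.5,"ax": 0,"ay": 0,"az": 0,"hand": 0},{"dx": -27,"dy": -1,"dz": -2,"ax": 0,"ay": 0,"az": 0,"hand": 0},{"dx": -34,"dy": -2.5,"dz": -2.5,"ax": 0,"ay": 0,"az": 0,"hand": 0},{"dx": -40,"dy": -3,"dz": -2.5,"ax": 0,"ay": 0,"az": 0,"hand": 0}]'

```text
time_s: 10.35
tool_pos: [535.6, -62.8, 189.2]
tool_rot: [0.096, 0.987, 0.13, 0.013]
force: [-1.0, 1.0, -0.3]
width: -0.2
```

```bash
python3 - <<'E'
from h import *
p=np.load("p.npy");tip(p)
c=arm.capture("wrist");cv2.imwrite("pics/wrist9.png",c["image"][:,:,::-1])
tip(p);go(p,(-44.4,23.2),21,tilt=15)
E
```

```text
tip rail [[-46.5  37.5  22.1]] F [-1.   1.  -0.3] 10.35
tip rail [[-46.7  36.4  22.1]] F [ 0.1 -0.5 -0.3] 10.4
shift [-13.4   1.9   1.7] turn [-0.01  0.08 -0.05]
```

View pics/wrist9.png

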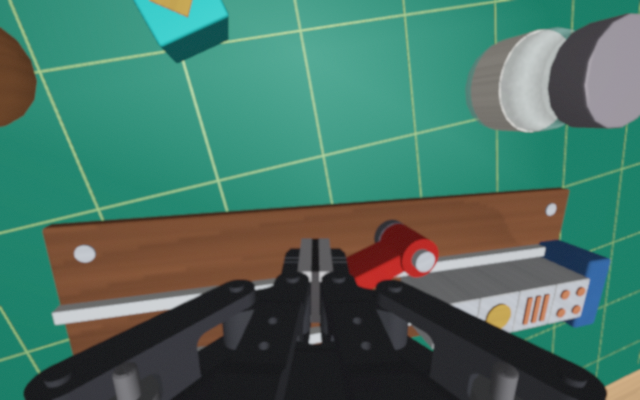

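Emit:
play_rows --increments '[{"dx": -7,"dy": 0.5,"dz": 0.5,"ax": 0,"ay": 0,"az": 0,"hand": 0},{"dx": -14,"dy": 2,"dz": 1,"ax": 0,"ay": 0,"az": 0,"hand": 0},{"dx": -21,"dy": 5,"dz": 2,"ax": 0,"ay": 0,"az": 0,"hand": 0},{"dx": -28,"dy": 9,"dz": 3,"ax": 0,"ay": 0,"az": 0,"hand": 0},{"dx": -34,"dy": 14,"dz": 4.3,"ax": 0,"ay": 0,"az": 0,"hand": 0}]'

```text
time_s: 11.02
tool_pos: [572.2, -54.7, 188.7]
tool_rot: [0.096, 0.987, 0.13, 0.013]
force: [-1.4, -0.4, 0.6]
width: 0.1
```

```bash
python3 - <<'E'
from h import *
p=np.load("p.npy");tip(p)
c=arm.capture("wrist");cv2.imwrite("pics/wrist10.png",c["image"][:,:,::-1])
tip(p);go(p,(-25.1,-1.2),21,tilt=15);go(p,(-11,-7),21,tilt=15)
E
```

```text
tip rail [[-31.5   3.1  21.5]] F [-1.4 -0.4  0.6] 11.025
tip rail [[-31.    2.1  21.7]] F [ 0.8 -0.4  0.3] 11.075
shift [-3.6  5.6  2.2] turn [ 0.01  0.11 -0.03]
shift [-9.4 19.2  5.9] turn [ 0.01  0.11 -0.03]
```

View pics/wrist10.png

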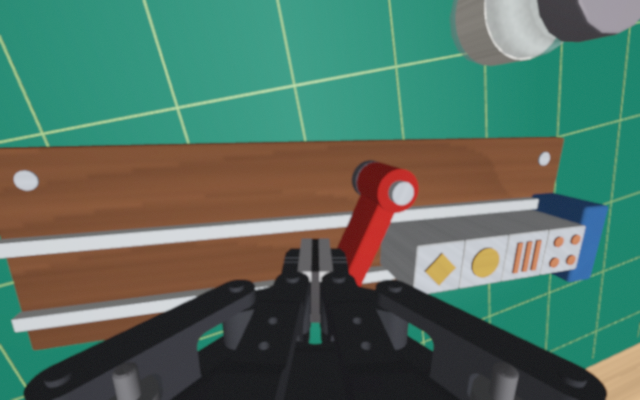

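Emit:
play_rows --increments '[{"dx": -3.5,"dy": 5,"dz": 1.6,"ax": 0,"ay": 0,"az": 0,"hand": 0},{"dx": -6,"dy": 10,"dz": 3,"ax": 0,"ay": 0,"az": 0,"hand": 0},{"dx": -8,"dy": 14,"dz": 4.2,"ax": 0,"ay": 0,"az": 0,"hand": 0},{"dx": -9,"dy": 17,"dz": 5,"ax": 0,"ay": 0,"az": 0,"hand": 0},{"dx": -9,"dy": 19,"dz": 5.5,"ax": 0,"ay": 0,"az": 0,"hand": 0}]'

```text
time_s: 11.7
tool_pos: [584.2, -37.8, 188.3]
tool_rot: [0.096, 0.987, 0.129, 0.013]
force: [-2.9, -7.6, 2.0]
width: -0.2
```

Emit:
play_rows --increments '[{"dx": 0,"dy": 1,"dz": 0.3,"ax": 0,"ay": 0,"az": 0,"hand": 0},{"dx": 0,"dy": 2,"dz": 0.5,"ax": 0,"ay": 0,"az": 0,"hand": 0}]'

```text
time_s: 11.95
tool_pos: [584.3, -37.2, 188.4]
tool_rot: [0.095, 0.987, 0.127, 0.013]
force: [-4.1, -11.2, 3.1]
width: -0.1
```

```bash
python3 - <<'E'
from h import *
p=np.load("p.npy");tip(p)
c=arm.capture("wrist");cv2.imwrite("pics/wrist11.png",c["image"][:,:,::-1])
tip(p)
E
```

```text
tip rail [[-12.8  -5.5  21.1]] F [ -4.1 -11.2   3.1] 11.95
tip rail [[-12.8  -5.5  21.1]] F [ -4.  -10.6   2.1] 12.0
```

View pics/wrist11.png

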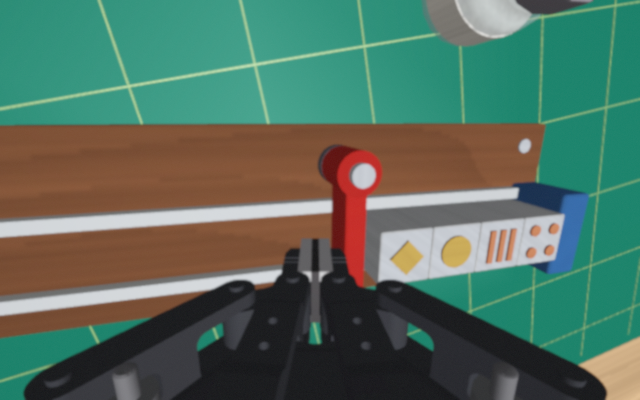

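Emit:
play_rows --increments '[{"dx": 0,"dy": -6,"dz": -1.6,"ax": 0,"ay": 0,"az": 0,"hand": 0},{"dx": 0,"dy": -20,"dz": -5.3,"ax": 0,"ay": 0,"az": 0,"hand": 0},{"dx": 0,"dy": -40,"dz": -11,"ax": 0,"ay": 0,"az": 0,"hand": 0},{"dx": 0,"dy": -35,"dz": -50,"ax": 0,"ay": 0,"az": 0,"hand": 0},{"dx": 0,"dy": -25,"dz": -105,"ax": 0,"ay": 0,"az": 0,"hand": 0}]'

```text
time_s: 12.62
tool_pos: [573.9, -87.0, 282.6]
tool_rot: [0.098, 0.987, 0.13, 0.011]
force: [0.6, -1.0, 0.5]
width: -0.2
```

Emit:
play_rows --increments '[{"dx": 40,"dy": -20,"dz": -20,"ax": 0,"ay": 0,"az": 0,"hand": 0},{"dx": 90,"dy": -50,"dz": -50,"ax": 0,"ay": 0,"az": 0,"hand": 0},{"dx": 130,"dy": -80,"dz": -80,"ax": 0,"ay": 0,"az": 0,"hand": 0},{"dx": 130,"dy": -80,"dz": -80,"ax": 0,"ay": 0,"az": 0,"hand": 0},{"dx": 130,"dy": -80,"dz": -80,"ax": 0,"ay": 0,"az": 0,"hand": 0}]'

```text
time_s: 13.25
tool_pos: [428.2, -157.2, 340.0]
tool_rot: [0.097, 0.987, 0.13, 0.014]
force: [0.7, 1.3, 0.5]
width: -0.1
```

```bash
python3 - <<'E'
from h import *
p=np.load("p.npy");tip(p)
for n in("scene","top"):
    c=arm.capture(n);im=c["image"][:,:,::-1];cv2.imwrite(f"pics/{n}12.png",im)
    cr=im[130:235,220:410] if n=="top" else im[110:290,255:455]
    cv2.imwrite(f"pics/{n}12c.png",cv2.resize(cr,None,fx=3.3 if n=="scene" else 4.2,fy=3.3 if n=="scene" else 4.2,interpolation=cv2.INTER_CUBIC))
tip(p)
E
```

```text
tip rail [[-159.7  124.3  172.9]] F [0.7 1.3 0.5] 13.25
tip rail [[-158.9  124.3  172.3]] F [-0.3 -0.7 -0.9] 13.35
```

View pics/top12c.png

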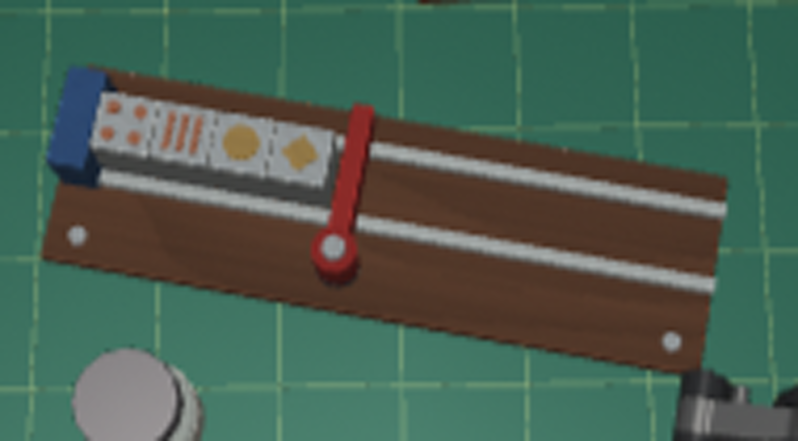

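View pics/scene12.png

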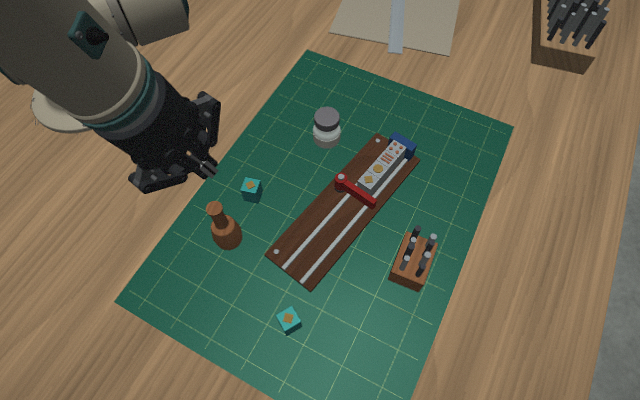

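View pics/scene12c.png

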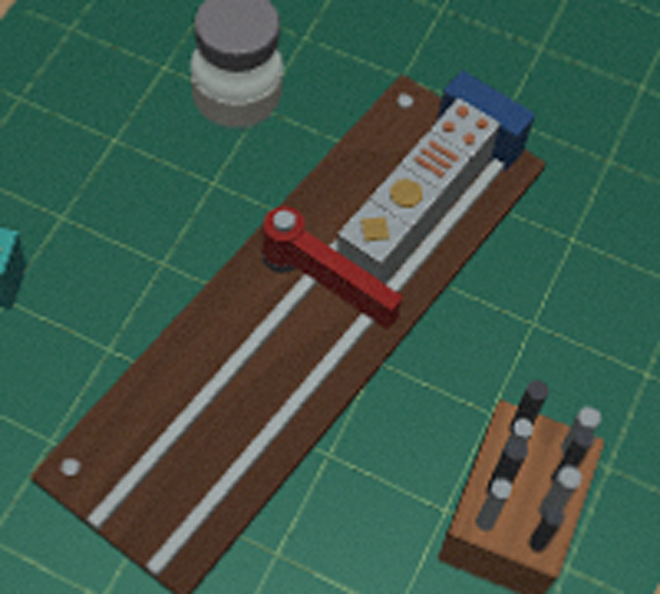

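```bash
python3 - <<'E'
from h import *
p=np.load("p.npy");ct=arm.capture("top");cs=arm.capture("scene")
print(w2r(p,onz(ct,np.array([[363,108],[336,133],[329,188],[104,93],[93,148]])/4.2+[220,130],44)).round(1).tolist())
print(w2r(p,onz(ct,np.array([[363,108],[333,247]])/4.2+[220,130],38)).round(1).tolist())
print(w2r(p,onz(cs,np.array([[338,240],[382,263],[457,100],[499,124]])/3.3+[255,110],44)).round(1).tolist())
print(arm.hand_in())
E
```

```text
[[1.4, -22.6, 44.0], [10.8, -9.2, 44.0], [8.9, 15.7, 44.0], [113.9, -8.9, 44.0], [112.8, 16.5, 44.0]]
[[2.1, -24.6, 38.0], [2.7, 39.7, 38.0]]
[[7.3, 9.6, 44.0], [10.0, -14.2, 44.0], [111.5, 11.5, 44.0], [112.3, -13.3, 44.0]]
the job is handed in; nothing more can be done
None
```

I pushed the four stamps together with the closed, slightly tilted fingertips until they stopped against the blue end stop. I then swung the red gate across behind them, backed the arm clear and handed in at about 13.5 s.

- **Row:** The push force rose from about 4 N while sliding to about 15 N when the row stopped. In the last top view it spans rail x of about 10 to 113–114 mm, against 11 to 115 mm when home. The scene camera reads about 2 mm lower (7–10 to 112 mm), roughly what the 2 mm calibration would explain. The four stamps stand upright and touching, with no gap visible at the stop.
- **Gate:** The force rose to about 12 N at its stop. The top view puts the arm's end at x = 2.1 and the pivot at x = 2.7, so it is square across the channel.
- **Bystanders:** The jar, punch block and maul look to be where they were in the first pictures, judged by eye.
- **Check that disagreed:** The first rail fit, from two cameras, came out about 5 mm low in height. I added a wrist-camera view and refitted with the stated heights, and positions then agreed to about 2 mm.

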